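Walk the granite anvil block into its bench stop

ROBOT

A 7-joint arm with a two-finger parallel gripper is mounted at the origin on the work surface. World frame = base frame: x ahead of the robot, y to its left, z up, the work surface at z = 0. Lengths are in mm, angles in rad, forces in N, time in s.
With the tool pointing down it reaches from about 425 to 1025 mm from the base axis. Payload 3.6 kg.
Tool frame: the origin (TCP) lies on the centre line of the jaws, within the pads' length; the fingertips stand 25 mm ahead of it and the grasp point (between the pads) lies 6 mm ahead of it (ctrl.tips_ahead is the distance from the TCP to the fingertips, in mm); z points along the fingers, y is the direction in which the jaws open and shut (so a half turn about z gives the same grasp; the last joint's range is limited). The gripper opens to 85 mm and grips with 20 to 120 N. Pads are 22 mm wide; open, the fingers measure 114 mm over their backs; the gripper's body (76 mm by 85 mm) begins 54 mm behind the grasp point. The pads swing forward as they close: fully open they stand 13 mm farther back than shut.
Start: joints at [1.188, 0.591, 0.048, 1.609, -0.033, 0.943, -0.034], TCP at [206.484, -694.978, 256.302] pointing down, gripper open.
Joint ranges: [-2.69, 2.69], [-0.47, 2.24], [-1.27, 1.36], [0.19, 2.51], [-1.53, 4.68], [0.08, 2.07], [-3.09, 3.09]. Speed limits (rad/s): [2.57, 2.57, 3.14, 3.14, 3.14, 3.14, 3.14].

INTERFACE

Orientations are given as a rotation vector (axis times angle).
In Python, from cell import ctrl gives the robot as it stands. Calls block until the motion is done:
- ctrl.move_to(position, orientation): joint-space move of the TCP to a pose.
- ctrl.move_l(position, vel=150, orientation=None, f_stop=None): straight line of the TCP; orientation=None keeps the orientation; vel is the mean speed in mm/s. With f_stop (N) it stops when the force on the tool has changed by that much, and returns True; else False.
- ctrl.move_j(angles): joint-space move.
- ctrl.gripper_open() and ctrl.gripper_close(): open the fingers fully, or close them until they stop; the grip force is fixed at half the most.
- ctrl.sleep(seconds).
- ctrl.solve_ik(position, orientation): joint angles nearest the present ones, or None.
- ctrl.read_state(): the state.
- ctrl.snapshot(name): name is "side" or "top"; returns the picture (420x560x3 uint8, blue, green, red); there is no depth.
- ctrl.camera_params(name): a dict with "vertical_fov" (degrees; the focal length in pixels is half the picture's height over the tangent of half this angle, whatever the lens; pixels are square), "cx", "cy" (the principal point, pixels), "k1" (the pictures are not rectified: a ray, as slopes to the right and down, at radius r is drawn at 1 + k1 r^2 times it, then the intrinsics apply), "rvec" (rotation vector, rad) and "tvec" (3), from world to camera coordinates, as OpenCV has them. Camera axes: x right, y down, z forward; pixel columns grow to the right and rows downward; lengths in mm; the calibration is good to about 2 mm. A picture is of the moment at which its call begins. camera_params takes no time and is no camera call.
A pose or a line that the arm cannot do raises ctrl.PlanningError and nothing moves.
- ctrl.hand_in(): hands the job in, once; it reports no verdict.
The state is a dict: "clock": time; "q": joint angles; "joint_vel": joint speeds; "joint_torque": joint torques, N m; "position": TCP position; "tcp_rot": TCP orientation; "force": force on the tool from outside, world axes, zero at the start; "torque": the same for the moment, N m; "finger_gap": opening from 0.0 (shut) to 1.0 (fully open).
Only numpy, scipy, OpenCV 4.12 (cv2) and the standard library are available. Lean on these libraries where they do the work, as an engineer would, in place of code of your own. Each camera call takes 0.05 s, during which the arm holds its last target. There are 200 camera calls.

TASK

Walk the heavy granite block across the table into the wooden bench stop, pushing first one end and then the other so that it swings ahead, until its whole front face sits flush against the bar between the two cheeks, and then let go. Be gentle: never press on it with more than 16 N, which is enough to swing one end but not to shove the whole block, and feel for the bar rather than ram it. Keep the block flat on the table and leave the screwdriver, stones and red box where they are.

Things in the scene. Friction and masses are not known exactly. Their poses are not given: they have to be found in the camera images.
- anvil_block: dark grey granite block, about 3.4 kg, on two black rubber skids. Origin: centre of its underside, on the table. x axis: forward, towards the stop; y: along its length, left when looking forward. Stone 120 mm deep (x), 190 mm long (y), from 8 to 62 mm above the table, faces vertical. Shoving all of it takes about 20 N (18 at least), pushing one end 9 to 13 N; mass and friction vary a little
- bench_stop: brown wooden stop, fixed to the table: a bar with a cheek at each end, 45 mm high. Origin: on the table, middle of the bar's face for the block. x axis: the way the block goes in; bar beyond x = 0, 32 mm thick, 260 mm long (y). Cheeks: inner faces at y = +107 and -107 mm, from the bar back to x = -30 mm, then flaring to about x = -57 mm, y = +122 and -122 mm (inner side)
- skid_left (a point): centre of the left rubber skid, on the table: block x = 0, y = 75 mm. Each skid is 70 mm (x) by 14 mm (y), 8 mm high and carries half the weight. When the other end is pushed forward on the rear face (block x = -60 mm), the block turns about this skid, which stays nearly put
- skid_right (a point): centre of the right rubber skid, on the table: block x = 0, y = -75 mm; otherwise as the left one
- front_left (a point): point on the block's front face near its left end: block x = 60, y = 90, z = 30 mm
- front_right (a point): point on the block's front face near its right end: block x = 60, y = -90, z = 30 mm
- screwdriver: bystander: a screwdriver with a blue handle, 170 mm long, lying on the table; origin on the table under its middle
- flint: bystander: a black stone, 70 x 40 x 31 mm; origin at the centre of its underside
- pale_stone: bystander: a pale stone, 60 x 50 x 41 mm; origin at the centre of its underside
- red_box: bystander: an open red box, 130 x 200 x 75 mm, behind the bench stop; origin at the centre of its underside
- home (a point): where the block's origin comes to lie when it is seated and centred: on the table, 60 mm in front of the bar's face (bench_stop x = -60, y = 0); axes as the bench stop

How it is judged:
By the outcome, as a careful person would: the job done as asked, in the order asked, and still so for the second after the job is handed in, with the robot touching nothing.
It also fails if it takes over 72 s, if anything falls off the work surface, if the arm or the gripper's body presses on something with over 40 N, if the wrist force passes 120 N, or if a joint passes its speed limit or range.

## Working session

There is one attempt and no reset: what is moved stays moved. The work goes in short steps, each a Python script; the robot and the scene stay as the last script left them, time stands still between calls to the robot, and variables do not carry over. Pictures are saved under pics/ and viewed, about 8 in all and at most 12, crops included, and the job is handed in when it is done.

```bash
ls; mkdir -p pics; python3 - <<'E'
from cell import ctrl
import cv2
for n in("top","side"):
    cv2.imwrite(f"pics/{n}0.png",ctrl.snapshot(n)); print(n,ctrl.camera_params(n))
s=ctrl.read_state(); print(s)
E
```

```text
pics
top {'vertical_fov': 55.866228905954365, 'cx': 276.42618133166314, 'cy': 210.3260601953746, 'k1': -0.017777065364715915, 'rvec': array([ 2.17379743, -2.16746179,  0.12000256]), 'tvec': array([-102.6583064 ,  589.1069658 ,  622.24392938])}
side {'vertical_fov': 47.49336432237533, 'cx': 276.67645599146675, 'cy': 204.9090973835813, 'k1': -0.17239724985990118, 'rvec': array([ 0.79023442, -2.33267684,  1.39581083]), 'tvec': array([427.09611571, 262.04637507, 444.60547931])}
{'clock': 0.1, 'q': array([ 1.18849472,  0.59204257,  0.04830824,  1.60973517, -0.03329911,
        0.9426845 , -0.0336732 ]), 'joint_vel': array([-0.0032276 , -0.00122236, -0.00119371, -0.00092984,  0.00098058,
       -0.0016983 , -0.00164979]), 'joint_torque': array([ 4.66207348e-03, -5.49998975e+01,  1.55296661e+00, -1.98824000e+01,
        9.66942636e-03,  3.79926656e-03,  1.20201790e-05]), 'position': array([ 206.28774271, -694.28847537,  255.22891999]), 'tcp_rot': array([-3.10687097e+00, -4.51942911e-01,  6.51569552e-04]), 'force': array([-0.22033544, -0.6471342 , -0.55012477]), 'torque': array([0.01891055, 0.01395042, 0.01894791]), 'finger_gap': 1.002670858953874}
```

View pics/top0.png

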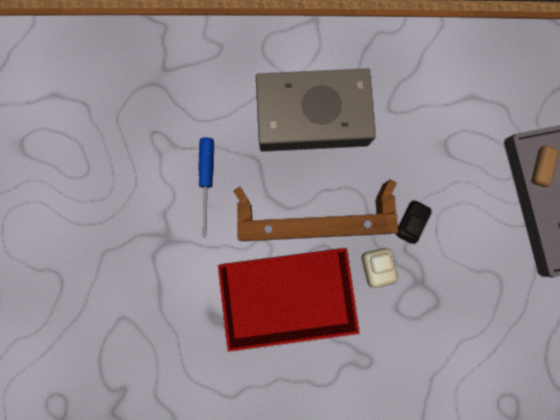

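View pics/side0.png

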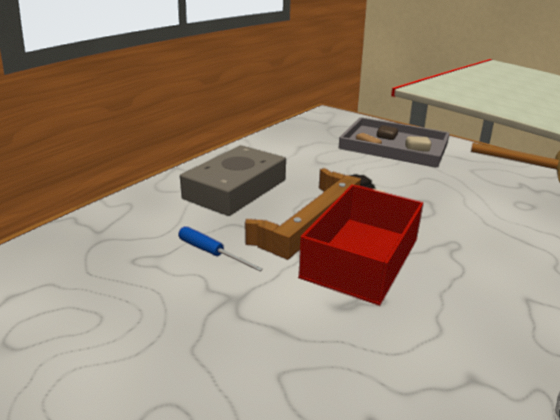

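The top view shows the block at about (315,108) and the stop's bar at about (318,228), with its cheeks opening towards the block. The screwdriver is at left (205,185) and the flint beside the right cheek (415,222). Next I'll enlarge the top view and build a pixel-to-plane helper.

```bash
cat > h.py <<'E'
import numpy as np, cv2
from cell import ctrl
def cam(n):
    p=ctrl.camera_params(n); f=210/np.tan(np.radians(p["vertical_fov"]/2))
    return p,f,cv2.Rodrigues(p["rvec"])[0]
def unproj(n,uv,z):
    p,f,R=cam(n); uv=np.atleast_2d(np.array(uv,float))
    K=np.array([[f,0,p["cx"]],[0,f,p["cy"]],[0,0,1]])
    d=cv2.undistortPoints(uv[:,None],K,np.array([p["k1"],0,0,0.]))[:,0]
    # forward model draws at slope*(1+k1 r^2): same as OpenCV
    r=np.c_[d,np.ones(len(d))]@R; c=-R.T@p["tvec"]
    return c+r*((z-c[2])/r[:,2])[:,None]
def proj(n,P):
    p,f,R=cam(n); K=np.array([[f,0,p["cx"]],[0,f,p["cy"]],[0,0,1]])
    return cv2.projectPoints(np.array(P,float).reshape(-1,3),p["rvec"],p["tvec"],K,np.array([p["k1"],0,0,0.]))[0][:,0]
def crop(img,x0,y0,w,h,s,name):
    cv2.imwrite("pics/"+name,cv2.resize(img[y0:y0+h,x0:x0+w],None,fx=s,fy=s,interpolation=cv2.INTER_CUBIC))
E
python3 - <<'E'
from h import *
im=cv2.imread("pics/top0.png"); crop(im,230,60,200,100,4,"c1.png"); crop(im,225,165,200,90,4,"c2.png")
print(unproj("top",[[280,210],[380,210],[280,110]],0).round(), [(-cam(n)[2].T@cam(n)[0]["tvec"]).round() for n in("top","side")])
E
```

```text
[[ 593. -107.    0.]
 [ 594. -281.    0.]
 [ 772. -107.    0.]] [array([521., -97., 681.]), array([188., 473., 435.])]
```

View pics/c1.png

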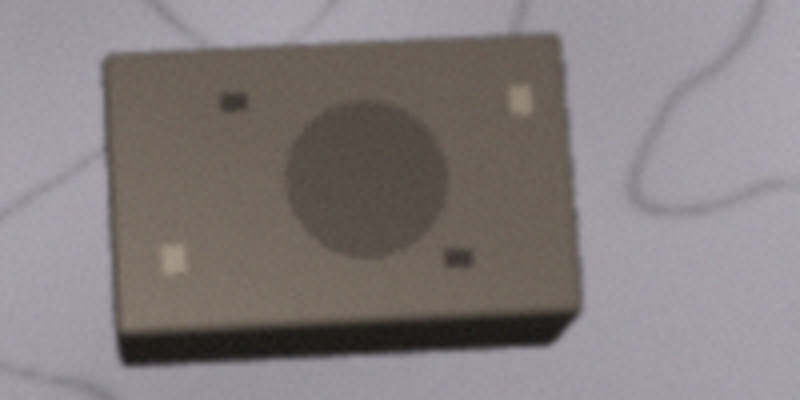

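View pics/c2.png

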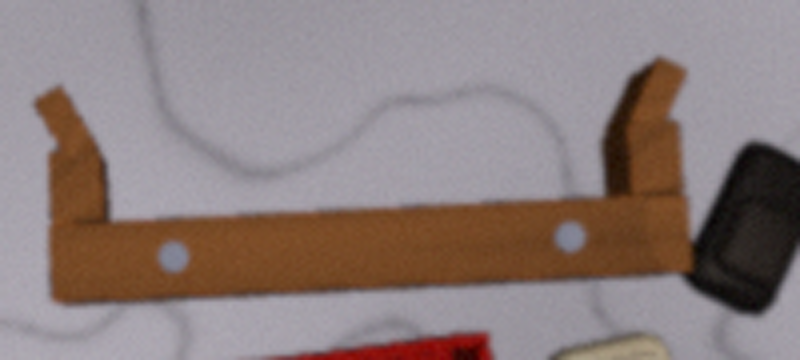

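```bash
cat >> h.py <<'E'
def rectfit(c,L,W):
    """c: UL,UR,LR,LL seen from above with forward = image down; returns centre, yaw of forward axis, sizes"""
    c=np.array(c)[:,:2]; yv=((c[0]-c[1])+(c[3]-c[2]))/2; xv=((c[3]-c[0])+(c[2]-c[1]))/2
    Ly,Lx=np.linalg.norm(yv),np.linalg.norm(xv)
    # y = left when looking forward (-x world) = -y world = image right
    yaw=np.arctan2(*(c[1]-c[0]+c[2]-c[3])[::-1])-np.pi/2
    return c.mean(0),yaw,Ly,Lx
def fr(o,yaw,p):
    c,s=np.cos(yaw),np.sin(yaw); return np.asarray(o)+np.array(p)@np.array([[c,s],[-s,c]])
E
python3 - <<'E'
from h import *
px=lambda a,o:np.array(a)/4-.375+np.array(o)
B=unproj("top",px([[105,57],[560,36],[580,310],[121,332]],(230,60)),62)
o,y,*s=rectfit(B,190,120);print("block",o.round(1),np.degrees(y)%360,s)
S=unproj("top",px([[50,226],[690,195],[692,271],[57,302]],(225,165)),45)
o2,y2,*s=rectfit(S,260,32);o2=fr(o2,y2,[-16,0]);print("stop",o2.round(1),np.degrees(y2)%360,s)
home=fr(o2,y2,[-60,0]);print("home",home)
d=o-home;c,sn=np.cos(y2),np.sin(y2);print("block in stop frame rel home",d@[c,sn],d@[-sn,c],np.degrees(y-y2))
for l in((px([34,100],(225,165))),px([655,58],(225,165))):print(unproj("top",l,45))
for q in ([205,185],[415,222],[380,268]): print(unproj("top",q,15))
R=cv2.Rodrigues(ctrl.read_state()["tcp_rot"])[0];print(R.round(2))
E
```

```text
block [ 757.6 -163. ] 183.12635338037165 [np.float64(185.64510758368525), np.float64(115.41748749574008)]
stop [ 577.6 -166.9] 182.9451628489351 [np.float64(257.2894688049169), np.float64(30.659236137894304)]
home [ 637.53488338 -163.83040376]
block in stop frame rel home -119.97219465514698 5.324067432146001 0.18119053143655311
[[621.4897077  -30.51229463  45.        ]]
[[ 639.77482127 -283.553528     45.        ]]
[[634.01228888  20.57744452  15.        ]]
[[ 571.98420972 -335.64282069   15.        ]]
[[ 494.78991185 -274.29164594   15.        ]]
[[ 0.96  0.28 -0.  ]
 [ 0.28 -0.96  0.  ]
 [-0.   -0.   -1.  ]]
```

```bash
cat >> h.py <<'E'
def swing_pose(p,s,b):
    """block pose p=(x,y,yaw deg) after pushing end s (+1 left) till yaw b, pivot = other skid"""
    o=np.array(p[:2]); piv=fr(o,np.radians(p[2]),[0,-s*75]); o=piv-fr([0,0],np.radians(b),[0,-s*75]); return np.array([*o,b])
def clear(p):
    """smallest cheek clearance and bar gap, stop frame, centred on home"""
    c=fr(np.array(p[:2])-[60,0],np.radians(p[2]),[[60,95],[60,-95],[0,95],[0,-95]])
    lim=np.interp(c[:,0],[-57,-30],[122,107]); k=c[:,0]>-57
    return (lim-abs(c[:,1]))[k].min() if k.any() else 99, -c[:,0].max()
E
python3 - <<'E'
from h import *
for seq in ([11,-15,10,-13,7,-7,3.5,-3,0],[12,-16,11,-12,6,-6,3,-3,0]):
    p=np.array([-120,5.3,.2]); s=-1
    for b in seq:
        p=swing_pose(p,s,b); s=-s; print(p.round(1),np.round(clear(p),1))
    print()
E
python3 - <<'E'
from h import *
ctrl.gripper_close(); print(ctrl.tips_ahead, ctrl.read_state()["finger_gap"],ctrl.read_state()["clock"])
E
```

```text
[-106.     6.7   11. ] [99.  88.9]
[-72.2   5.5 -15. ] [36.2 49.7]
[-39.8   4.1  10. ] [27.9 24.2]
[ -9.9   3.3 -13. ] [ 5.8 -9.9]
[16.1  1.9  7. ] [  3.5 -27.2]
[34.4  1.9 -7. ] [  7.3 -45.5]
[48.1  1.5  3.5] [  7.  -53.8]
[56.6  1.6 -3. ] [ 10.5 -61.5]
[60.5  1.5  0. ] [ 10.5 -60.5]

[-104.7    6.9   12. ] [99.  86.2]
[-68.4   5.7 -16. ] [34.6 44.5]
[-33.4   4.1  11. ] [10.7 16.4]
[ -3.5   3.9 -12. ] [  5.5 -14.9]
[19.9  2.7  6. ] [  3.6 -29.5]
[35.6  2.7 -6. ] [  8.9 -45.2]
[47.4  2.3  3. ] [  6.6 -52.3]
[55.2  2.3 -3. ] [  9.8 -60.1]
[59.1  2.2  0. ] [  9.8 -59.1]

25.0 -0.0017236392092082834 0.8667
```

```bash
cat >> h.py <<'E'
import json
from scipy.spatial.transform import Rotation as Ro
HOME=np.array([637.5,-163.8]); YS=182.95; TIPZ=22; TILT=4; FWD=11.; YC=88
def load(): return np.array(json.load(open("pose.json")))
def save(p): json.dump(list(map(float,p)),open("pose.json","w"))
def w(xy): return fr(HOME,np.radians(YS),xy)            # stop-frame (rel. home) -> world
def inv(xy): return fr([0,0],-np.radians(YS),np.array(xy)-HOME)
def rot(yaw):  return Ro.from_euler("z",YS+yaw-180,degrees=True)*Ro.from_matrix(np.diag([1,-1,-1.]))*Ro.from_euler("y",-TILT,degrees=True)
def tcp(c,s,yt,z=TIPZ):   # TCP so that the outer leading tip corner is at stop-frame point c, tool aligned with block yaw yt
    return np.r_[w(c),z]-rot(yt).apply([-FWD,s*14.5,25])
def corner(s,yt):
    st=ctrl.read_state(); return inv((st["position"]+Ro.from_rotvec(st["tcp_rot"]).apply([-FWD,s*14.5,25]))[:2])
def contact(p,s,back=0): return fr(p[:2],np.radians(p[2]),[-60-back,s*YC])
def F(): 
    st=ctrl.read_state(); return st["force"].round(1),round(st["clock"],2)
def goto(p,s,yt,back=5):
    """move along behind the rear face, 18 mm clear, to end s, then close to `back` mm"""
    ctrl.move_l(tcp(contact(p,s,18),s,yt),vel=220,orientation=rot(yt).as_rotvec())
    ctrl.move_l(tcp(contact(p,s,back),s,yt),vel=60)
def yaw_from(p,s,c):
    """yaw about the far skid at which the rear face passes through corner c"""
    from scipy.optimize import brentq
    def g(b):
        q=swing_pose(p,s,b); return fr([0,0],-np.radians(b),np.array(c)-q[:2])[0]+60
    return brentq(g,p[2]-45,p[2]+45)
E
python3 - <<'E'
from h import *
p=np.array([-120,5.3,.2]); save(p); s=-1; yt=11
t=tcp(contact(p,s,12),s,yt); print(t)
ctrl.move_to([*t[:2],200],rot(yt).as_rotvec())
ctrl.move_l(t,vel=200); print(F())
f0=F()
hit=ctrl.move_l(tcp(contact(p,s,-10),s,yt),vel=10,f_stop=3)
c=corner(s,yt); print(hit,F(),"corner in block frame",fr([0,0],-np.radians(p[2]),c-p[:2]))
E
```

```text
[840.50697218 -82.10035118  46.17178005]
(array([ 0.4, -0.5,  0.2]), 4.88)
True (array([1.7, 0.1, 1.5]), 6.21) corner in block frame [-59.73784541 -88.05752223]
```

```bash
cat >> h.py <<'E'
def push(p,s,b,vel=22,f=14.5):
    """push end s till yaw b (tool aligned with b) from a near, contact-free start; returns new pose"""
    f0,t0=F(); e=contact(swing_pose(p,s,b),s)
    hit=ctrl.move_l(tcp(e,s,b),vel=vel,f_stop=f); f1,t1=F()
    y=yaw_from(p,s,corner(s,b)); q=swing_pose(p,s,y)
    print("push",s,"hit",hit,"F",f0,f1,"t",t0,t1,"pose",q.round(2),"clear",np.round(clear(q+[60,0,0]),1)); 
    ctrl.move_l(tcp(contact(q,s,6),s,b),vel=60); save(q); return q
E
python3 - <<'E'
from h import *
p=load(); s=-1
ctrl.move_l(tcp(contact(p,s,3),s,11),vel=40)
p=push(p,s,11); print(F())
E
```

```text
push -1 hit False F [-0.2  0.2 -0.1] [ 8.6  2.1 -4.7] t 6.47 8.23 pose [-108.74    6.19    8.83] clear [31.2 34.9]
(array([-0.8,  0.7,  0.1]), 8.59)
```

```bash
sed -i 's/clear(q+\[60,0,0\])/clear(q)/' h.py; python3 - <<'E'
from h import *
p=load()
goto(p,1,-14); p=push(p,1,-14)
st=ctrl.read_state()["position"]
ctrl.move_l([*(st[:2]+[25,0]),st[2]],vel=150)
goto(p,-1,9) if False else None
ctrl.move_l([st[0]+25,st[1],190],vel=250)
im=ctrl.snapshot("top"); cv2.imwrite("pics/top1.png",im); crop(im,220,60,200,150,4,"c3.png"); print(F())
E
```

```text
push 1 hit False F [-0.2 -0.  -0.2] [ 9.2 -0.8 -4.9] t 9.81 13.31 pose [-81.95   5.51 -11.75] clear [99.  63.9]
(array([-0.1,  0.8, -0.4]), 14.75)
```

View pics/c3.png

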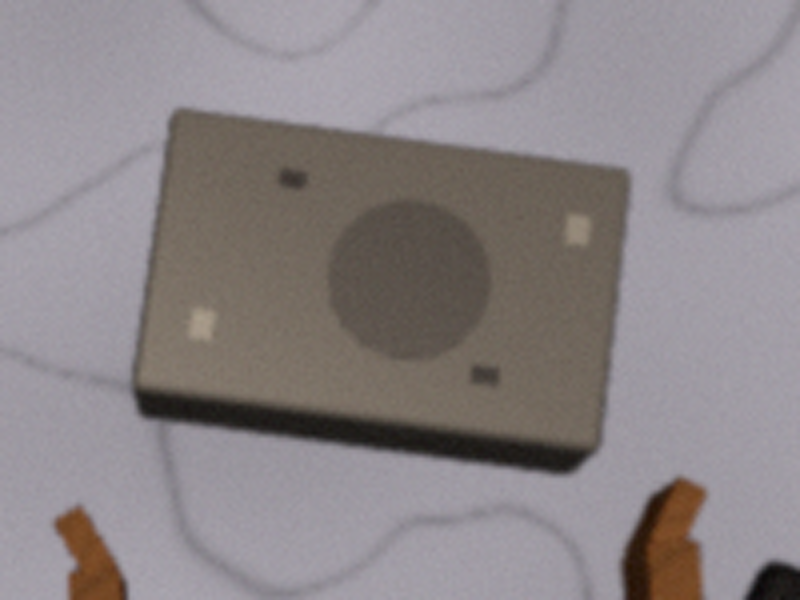

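```bash
python3 - <<'E'
from h import *
px=lambda a,o:np.array(a)/4-.375+np.array(o)
o,y,*s=rectfit(unproj("top",px([[174,109],[628,170],[598,448],[137,388]],(220,60)),62),0,0)
q=np.r_[inv(o),(np.degrees(y)%360)-YS]; print(q,s,clear(q))
q=np.r_[q[:2],q[2]]
for seq in ([9,-9,5,-2,0],[10,-7,3,0],[12,-9,6,-4]):
    p=q; s=-1
    for b in seq:
        p=swing_pose(p,s,b); s=-s; print(p.round(1),np.round(clear(p),1))
    print()
E
```

```text
[-80.42768526   3.93295035 -10.40505109] [np.float64(185.56369439970365), np.float64(116.26700544851711)] (99, np.float64(64.2567959338906))
[-55.1   3.6   9. ] [32.3 41. ]
[-31.7   3.6  -9. ] [17.  17.6]
[-13.4   3.    5. ] [4.1 5.4]
[-4.3  3.2 -2. ] [10.9  1. ]
[-1.6  3.2  0. ] [8.8 1.6]

[-53.9   3.8  10. ] [32.3 38.3]
[-31.7   4.4  -7. ] [15.6 20.6]
[-18.6   4.    3. ] [ 5.  13.7]
[-14.7   4.1   0. ] [ 7.9 14.7]

[-51.3   4.3  12. ] [32.5 32.8]
[-24.    5.1  -9. ] [14.2  9.8]
[-4.4  4.5  6. ] [ 1.7 -5.2]
[ 8.7  4.8 -4. ] [ 11.6 -15.2]
```

```bash
python3 - <<'E'
from h import *
p=np.array([-80.6,4.2,-10.8])
goto(p,-1,10.5); p=push(p,-1,10.5,vel=25)
goto(p,1,-11.5); p=push(p,1,-11.5,vel=25)
st=ctrl.read_state()["position"]
ctrl.move_l([*(st[:2]+[25,0]),st[2]],vel=150)
im=ctrl.snapshot("top"); cv2.imwrite("pics/top2.png",im); crop(im,220,100,200,150,4,"c4.png"); print(F())
E
```

```text
push -1 hit False F [ 0.1 -0.1  0.7] [ 9.6  1.4 -4.7] t 16.22 19.13 pose [-56.16   3.59   7.96] clear [32.4 43.6]
push 1 hit False F [-0.1 -0.4  0.2] [ 8.6 -0.8 -5.7] t 20.73 23.42 pose [-33.82   3.36  -9.16] clear [18.  19.5]
(array([-0.5,  0.4,  0.3]), 24.14)
```

View pics/c4.png

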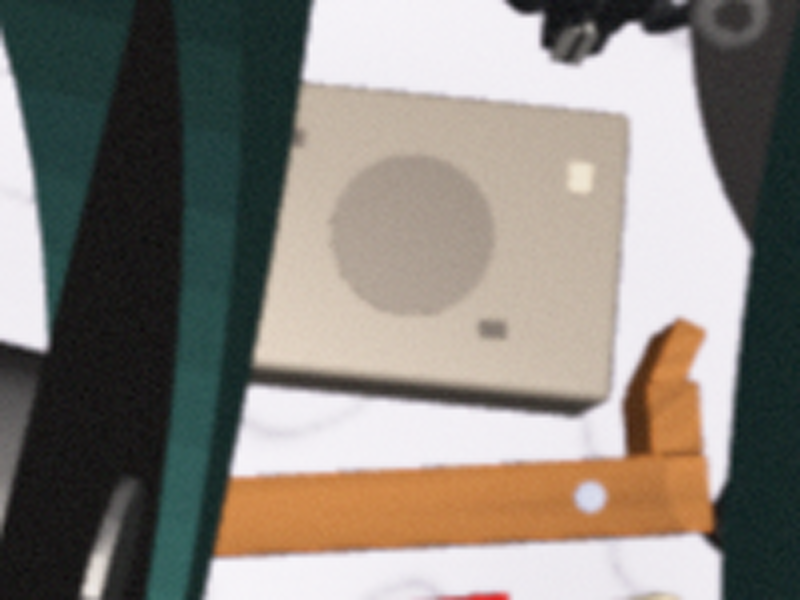

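```bash
python3 - <<'E'
from h import *
px=lambda a,o:np.array(a)/4-.375+np.array(o)
P=unproj("top",px([[628,116],[608,400],[305,83],[255,367]],(220,100)),62)[:,:2]
I=np.array([inv(x) for x in P])
for a,b in((0,2),(1,3)):
    d=I[a]-I[b]; print(np.degrees(np.arctan2(-d[0],d[1])))
a=np.radians(-8.5)
m=(I[0]+I[1])/2; print(I, "centre",fr(m,a,[0,-93]))
E
```

```text
-8.627518809475943
-8.131480167669446
[[-76.41922592 102.15755416]
 [ 38.29788358  85.43127417]
 [-96.04236957 -27.1742803 ]
 [ 18.49412455 -53.17123165]] centre [-32.8069464    1.81593887]
```

```bash
python3 - <<'E'
from h import *
p=np.array([-33,2.5,-8.6])
goto(p,-1,6.5); p=push(p,-1,6.5,vel=22)
goto(p,1,-5.5); p=push(p,1,-5.5,vel=15,f=13.5)
E
```

```text
push -1 hit False F [-0.  -0.2  0.4] [ 8.6  1.3 -6. ] t 25.34 27.79 pose [-16.63   1.83   3.94] clear [ 6.3 10.2]
push 1 hit False F [ 0.6 -0.5  0.3] [ 8.8 -0.5 -6.7] t 29.37 31.75 pose [-6.98  1.88 -3.43] clear [10.5  1.4]
```

```bash
python3 - <<'E'
from h import *
p=load()
goto(p,-1,5,back=3); p=push(p,-1,5,vel=9,f=13.5)
E
```

```text
push -1 hit True F [0.9 0.3 0.3] [ 1.  -0.6  1.3] t 33.33 35.63 pose [-1.43  1.75  0.8 ] clear [9.4 0.1]
```

```bash
python3 - <<'E'
from h import *
p=load()
goto(p,1,-3,back=3); p=push(p,1,-4,vel=7,f=13.5)
goto(p,-1,3,back=3); p=push(p,-1,4,vel=7,f=13.5)
E
```

```text
push 1 hit True F [-0.5  0.4 -0.2] [0.1 0.1 1. ] t 37.12 38.79 pose [-0.44  1.76  0.05] clear [10.2  0.4]
push -1 hit True F [-0.1 -0.4  0.5] [ 1.5 -0.2  0.9] t 40.27 41.7 pose [-0.39  1.76  0.09] clear [10.2  0.2]
```

```bash
python3 - <<'E'
from h import *
p=load()
goto(p,1,-3,back=3); p=push(p,1,-4,vel=7,f=14.5)
st=ctrl.read_state()["position"]
ctrl.move_l([st[0]+25,st[1],st[2]],vel=150)
ctrl.move_l([st[0]+25,st[1],190],vel=250)
ctrl.move_to([800,-420,250],ctrl.read_state()["tcp_rot"])
im=ctrl.snapshot("top"); cv2.imwrite("pics/top3.png",im); crop(im,225,120,200,130,4,"c5.png"); print(F())
cv2.imwrite("pics/side3.png",cv2.resize(ctrl.snapshot("side")[110:310,160:440],None,fx=2.8,fy=2.8,interpolation=cv2.INTER_CUBIC))
E
```

```text
push 1 hit True F [-0.3  0.4  0.1] [ 1.  -0.1  0.2] t 43.18 44.67 pose [-0.37  1.76  0.07] clear [10.2  0.3]
(array([0.1, 0.4, 0.2]), 46.83)
```

View pics/c5.png

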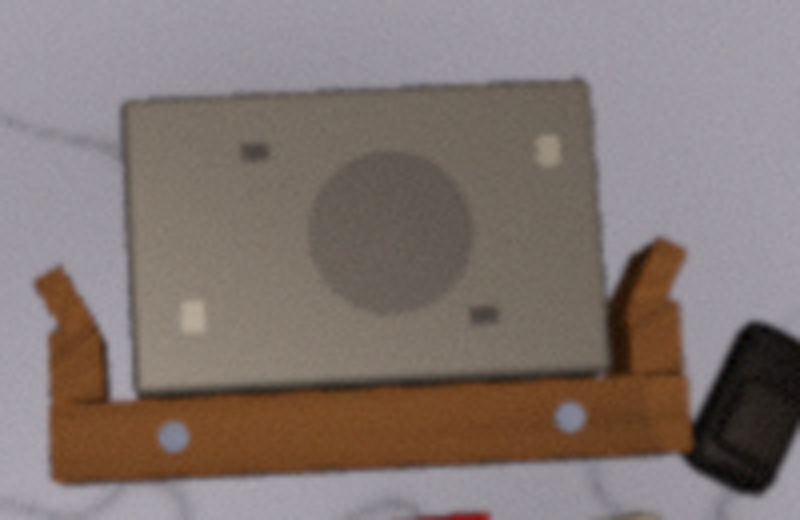

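View pics/side3.png

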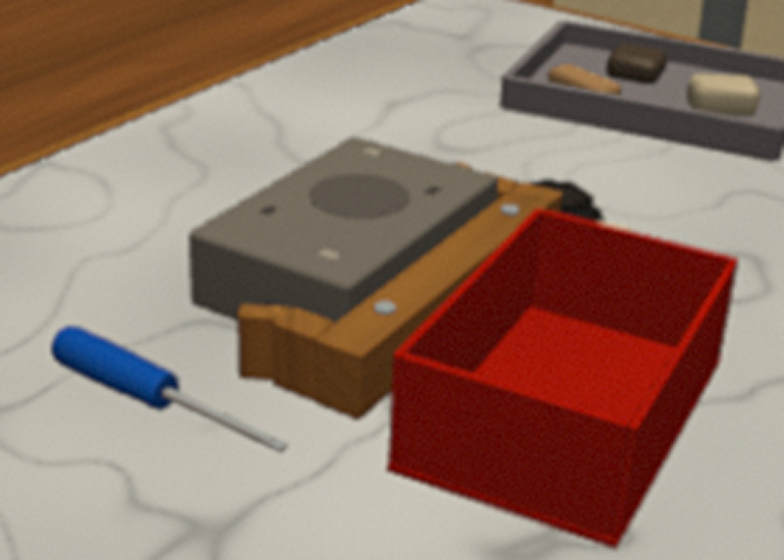

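The last two views show the block between the cheeks. Its front top edge, (140,391) to (608,370), runs parallel to the bar edge, about (140,401) to (605,379), so they agree to about 0.1°. The remaining offset is about what parallax and the rounded edges would give. The screwdriver, flint and box look unmoved, and the arm is clear.

```bash
python3 - <<'E'
from h import *
a,b=cv2.imread("pics/top0.png"),cv2.imread("pics/top3.png")
d=cv2.absdiff(a,b).max(2)
for n,(x,y,w_,h_) in dict(screw=(190,130,30,110),flint=(398,198,36,48),pale=(358,243,44,48),box=(214,245,148,110),bar=(240,222,155,14)).items(): print(n,(d[y:y+h_,x:x+w_]>40).mean().round(3))
print(F()); ctrl.hand_in()
E
```

```text
screw 0.0
flint 0.0
pale 0.0
box 0.0
bar 0.0
(array([ 0.1, -0. , -0.6]), 46.88)
the job is handed in; nothing more can be done
```

I walked the block about 120 mm into the bench stop and handed the job in at 46.9 s, with the arm clear and touching nothing. As far as my checks show, its front face sits flush against the bar.

- **Walking:** I swung the right and left ends forward in turn, six pushes in all, then felt for the bar slowly with four lighter pushes.
- **Force:** Every push had a force stop at 14.5 N or less. The swings read about 10–11 N at their ends. I could not read the force during a push, so the true peaks are unmeasured.
- **Seating:** The last three pushes (left, right, left) stopped within 0.1 mm and 0.05° of each other. They put the block within about 0.4 mm of the measured bar face, about 0.1° off square and about 2 mm off centre, leaving roughly 10 mm to the cheeks.
- **Pictures:** In the final top view the block's front edge is parallel to the bar to about 0.1°. A visible offset of a few pixels remains, which is about what parallax and the rounded stone edges would give. The cameras alone cannot rule out a gap under about 1 mm.
- **Other objects:** The screwdriver, both stones, the red box and the stop show no change between the first and last top pictures.

Two things disagreed slightly. The arm gave way under load, so each swing fell about 2° short of its command, and I corrected for that. Midway, my touch-based estimate differed from the camera by about 1.5 mm and 1.3°, so I updated the block's pose twice from pictures.

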